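Slide a cookie-iron plate under the spring clip

TASK

On the inspection stand, press the clip's long bar down with one fingertip so that its lip lifts, and while you keep it pressed push the square iron plate along its channel with the other fingertip until it is fully home against the end stop. Only then let the bar up so that the lip clamps the plate, and move clear. Push the plate flat on the stand, never lift it, and leave everything else where it is.

Things in the scene. Friction and masses are not known exactly. Their poses are not given: they have to be found in the camera images.
- stand: fixed stand. Origin: on the bench under the centre of the plate's home place; x = push direction, away from the robot, y left, z up. Plywood deck x -165 to +45, y -80 to +40, top z = 20 mm. Steel guides (8 mm high right, 6 left) leave the plate 1.5 mm play each side. Ledge right of the channel, y -80 to -42. Two ears 38 mm high carry the clip's hinge at y = +44, at x = -157 and +38.
- stop (a point): middle of the top edge of the end stop's face, against which the plate's front edge comes: stand x = +32 mm, y = 0, z = 28 mm (the stop is 8 mm higher than the deck).
- clip (a joint): spring clip: angle (rad) of its rocker about a hinge along the channel at stand y = +44, z = 30 mm. 0 = at rest (lip 6 mm above the deck, too low for the plate); grows as the bar is pressed; above 0.17 the lip clears the plate; 0.52 hard stop. Springs back when let go, to about 0.16 on a plate under it. Bar force about 1.5 N at first, 4 N at the bottom.
- bar (a point): middle of the top line of the clip's press bar: round, 16 mm across, 133 mm long, along the channel (stand x -155 to -22). Top at rest at stand y = +74, z = 37 mm; z = 25 at 0.42 rad, 22 at the hard stop, shifting up to 4 mm towards the channel. Press anywhere; a fingertip can slide along it. Both fingertips level, 3 to 7 mm above the deck: one holds the bar, one stands behind the plate.
- lip (a point): middle of the underside of the clip's lip: 24 mm long (stand x +2 to +26), 6 mm wide, at about stand y = +19 mm, over the left margin of the plate's home place. Moves with the clip.
- plate: loose square cookie-iron plate, 64 x 64 x 10 mm, about 0.3 kg, dark with a round brass-coloured centre, lying in the channel, its origin 48 to 90 mm short of home, sides along the channel. Origin: centre of its underside; axes as the stand's. Home: origin at stand x = 0 (front edge at the end stop, rear edge at x = -32 mm).
- spare: a second plate just like the first (64 x 64 x 10 mm) that lies on the bench to the right of the stand; leave it. Origin: centre of its underside.
- weight: small knobbed brass weight, 28 mm across and 44 mm tall, standing on the stand's right-hand ledge; leave it. Origin: centre of its underside.
- brush: hand brush about 170 mm long lying on the bench to the left of the stand; leave it.
- bowl: white bowl, 100 mm across, 50 mm high, beyond the end stop; leave it. Origin: centre of its underside.
- oil: amber bottle, 56 mm across, 150 mm tall, far right; leave it. Origin: centre of its underside.
- tub: white open tub, 180 x 140 x 80 mm high, far left; leave it. Origin: centre of its underside.
- scraper: spatula 200 mm long lying at the far left; leave it.
Not all that is in view belongs to the job. Leave any orange or red look-alike of the plate alone.

How it is judged:
By the outcome, as a careful person would: the job done as asked, in the order asked, and still so for the second after the job is handed in, with the robot touching nothing.
It also fails if it takes over 42 s, if anything falls off the work surface, if the arm or the gripper's body presses on something with over 40 N, if the wrist force passes 120 N, or if a joint passes its speed limit or range.

ROBOT

A 6-joint arm with a two-finger parallel gripper is mounted at the origin on the work surface. World frame = base frame: x ahead of the robot, y to its left, z up, the work surface at z = 0. Lengths are in m, angles in rad, forces in N, time in s.
With the tool pointing down it reaches from about 0.25 to 0.725 m from the base axis. Payload 4 kg.
Tool frame: the origin (TCP) lies on the centre line of the jaws, within the pads' length; the fingertips stand 17 mm ahead of it and the grasp point (between the pads) lies 2 mm behind it; z points along the fingers, y is the line along which they close (so a half turn about z gives the same grasp; the last joint's range is limited). The gripper opens to 85 mm and grips with 20 to 120 N. Pads are 22 mm wide; open, the fingers measure 114 mm over their backs; the gripper's body (76 mm by 85 mm) begins 54 mm behind the grasp point. The pads swing forward as they close: fully open they stand 13 mm farther back than shut.
Start: joints at [-1.302, 0.241, 0.005, 1.335, 0, 1.571], TCP at [0.133, -0.482, 0.248] pointing down, gripper open.
Joint ranges: [-2.72, 2.72], [-1.05, 1.87], [-1.09, 1.28], [-1.99, 2.15], [-1.42, 1.44], [-3.14, 3.14]. Speed limits (rad/s): [2.79, 2.79, 3.14, 3.14, 3.14, 3.14].

INTERFACE

Orientations are given as a unit quaternion [x, y, z, w].
In Python, from workcell import bot, camera, get_calibration gives the robot as it stands.
- The arm moves only by the tool apply_moves, never from a script. Its argument "steps" is a list of rows, each a list of 3 entries, a list of its own where there are three numbers: the shift along the tool's x, y, z as a fraction of full scale, then the turn, a rotation vector about the tool's x, y, z as a fraction of full scale, then the opening, from 0 (shut) to 1 (fully open). A call has exactly 8 rows; each row shifts and turns the commanded pose from where the row before left it, along the tool's axes as they then stand; what a row does not reach is not made up. Full scale, the value 1, is 20 cm for a shift and pi rad for a turn. A row lasts 1/12 s, in which the tool goes at most 41.7 mm and 7.16 degrees, less where a joint would pass 70% of its speed; a pose out of reach is approached as far as the arm can. A call with a number of a shift or a turn outside -1 to 1 is refused whole. A call with a gripper value outside its range is refused whole. The fingers move at their own pace and stop on an object; the grip force is fixed at half the most. Time passes only in rows, so rows that do not move let the fingers close, or fill a call up. It gives the time, the measured TCP pose, the force, the opening and the grip force at its end, in the units of the state.
- bot.get_obs(): the state, without advancing time (a new reading comes with each control period).
- camera(name): name is "scene" or "top" or "wrist"; returns (picture, depth): 400x640x3 uint8, red, green, blue; 400x640 float32, m along the optical axis (not along the pixel's ray), 0 where there is no reading.
- get_calibration(name): a dict with "fov_y" (degrees; the focal length in pixels is half the picture's height over the tangent of half this angle, whatever the lens; pixels are square), "cx", "cy" (the principal point, pixels), "rvec" (rotation vector, rad) and "tvec" (3), from world to camera coordinates, as OpenCV has them. Camera axes: x right, y down, z forward; pixel columns grow to the right and rows downward; lengths in m; the calibration is good to about 2 mm. The wrist camera is an equidistant fisheye: a pixel r from the principal point sees the ray r / f radians off the axis. A picture is of the moment at which its call begins: read the wrist's pose just before it. get_calibration takes no time and is no camera call; for the wrist camera it gives the pose at the moment of the call.
- bot.job_done(): hands the job in; it is judged then, once.
The state is a dict: "clock": time; "joint_pos": joint angles; "joint_vel": joint speeds; "tau": joint torques, N m; "eef_pos": TCP position; "tool_rot": TCP orientation; "ft_force": force on the tool from outside, world axes, zero at the start; "ft_torque": the same for the moment, N m; "grip_width": finger opening in m; "grasp_force": force on a finger pad.
Only numpy, scipy, OpenCV 4.12 (cv2) and the standard library are available. Lean on these libraries where they do the work, as an engineer would, in place of code of your own. Each camera call takes 0.05 s, during which the arm holds its last target. There are 200 camera calls.

## Working session

There is one attempt and no reset: what is moved stays moved. The work goes in short steps, Python scripts to look and compute and a tool call to move; the robot and the scene stay as the last step left them, time stands still between calls to the robot, and variables do not carry over. Pictures are saved under pics/ and viewed, at most 10 in all, crops included, and the job is handed in when it is done.

Besides the shell and the picture viewer there is one more tool, called by a JSON object that holds its "api" and its "payload". apply_moves: Moves the arm, as the interface text tells. Its arguments: {"type":"object","properties":{"steps":{"type":"array"}},"required":["steps"]}

```bash
mkdir -p pics; cat > h.py <<'E'
import numpy as np, cv2
from workcell import bot, camera, get_calibration
def snap(n,save=None):
    c=get_calibration(n); p,d=camera(n)
    if save: cv2.imwrite('pics/'+save,p[:,:,::-1])
    return p,d,c
def ray(c,u,v,fish=False):
    f=200/np.tan(np.radians(c['fov_y'])/2); R=cv2.Rodrigues(np.array(c['rvec'],float))[0]; t=np.array(c['tvec'],float).ravel()
    a=np.array([(u-c['cx'])/f,(v-c['cy'])/f])
    if fish:
        r=np.hypot(*a); k=np.sin(r)/r if r>1e-9 else 1; d=np.array([a[0]*k,a[1]*k,np.cos(r)])
    else: d=np.array([a[0],a[1],1.])
    return -R.T@t, R.T@d
def onz(c,u,v,z,fish=False):
    o,d=ray(c,u,v,fish); return o+d*(z-o[2])/d[2]
E
python3 - <<'E'
from h import *
for n in('top','scene'):
    p,d,c=snap(n,n+'1.png'); print(n,c)
o=bot.get_obs(); print(o)
E
```

```text
top {'fov_y': 49.402131629702886, 'cx': 316.66038155284957, 'cy': 197.29976599097995, 'rvec': array([ 2.1019531 , -2.15498547,  0.15859325]), 'tvec': array([0.03911445, 0.56678698, 1.16374189])}
scene {'fov_y': 57.01957867725214, 'cx': 314.59536527224844, 'cy': 198.45221588884763, 'rvec': array([ 1.96211435,  1.0647919 , -0.5309109 ]), 'tvec': array([-0.32397695, -0.22444981,  1.39111969])}
{'clock': 0.1, 'joint_pos': array([-1.30200186e+00,  2.41398085e-01,  3.87698680e-03,  1.33519645e+00,
        1.94391063e-05,  1.57078207e+00]), 'joint_vel': array([-0.0012384 , -0.00184413,  0.00240882,  0.00044611,  0.00015208,
       -0.00065494]), 'tau': array([-8.18522094e-04, -3.73137152e+01,  2.53009969e+01,  1.08405371e-02,
       -8.97433824e-05, -1.65251311e-06]), 'eef_pos': array([ 0.13265105, -0.48153975,  0.24747864]), 'tool_rot': array([ 9.90980866e-01,  1.33999998e-01, -1.19076292e-04, -9.53250446e-04]), 'ft_force': array([0.78203279, 0.4121956 , 0.12779041]), 'ft_torque': array([-0.01251485, -0.05893825, -0.03039328]), 'grasp_force': 0.0, 'grip_width': 0.08544232300341993}
```

View pics/top1.png

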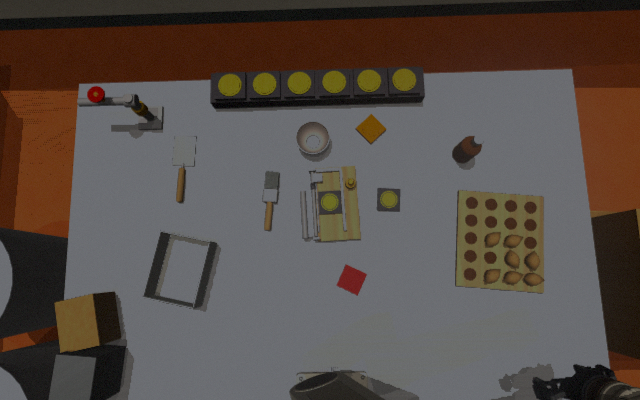

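View pics/scene1.png

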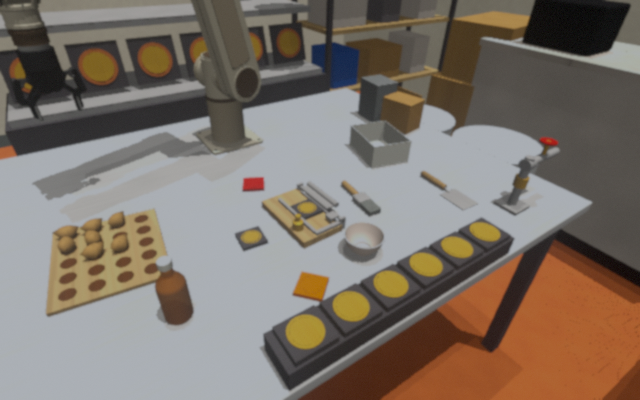

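The top view shows the stand at about (335,205), the plate at (330,203), the bar at (306,215), the weight at (350,183) and the spare at (388,200). I'll enlarge that area.

```bash
python3 - <<'E'
from h import *
p=cv2.imread('pics/top1.png'); k=p[150:255,285:375]
k=cv2.convertScaleAbs(k,alpha=1.5,beta=10)
cv2.imwrite('pics/c1.png',cv2.resize(k,None,fx=5.6,fy=5.6,interpolation=cv2.INTER_CUBIC))
c=get_calibration('top')
for u,v in[(330,203),(306,215),(389,200)]: print(onz(c,u,v,.03))
E
```

```text
[ 0.55313738 -0.01196468  0.03      ]
[0.52085232 0.05630447 0.03      ]
[ 0.55733265 -0.1780338   0.03      ]
```

View pics/c1.png

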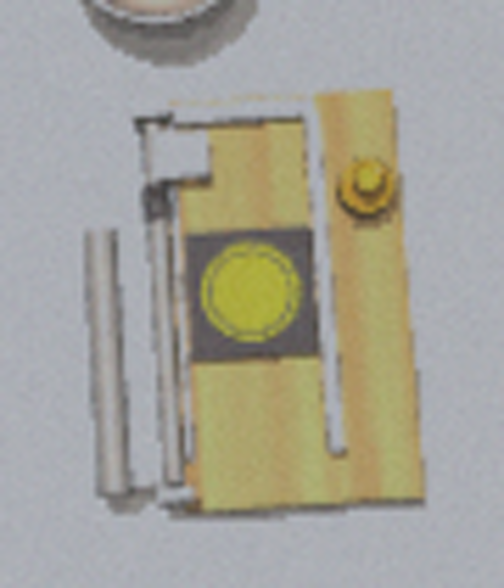

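The crop shows the plate centre near (252,292), the deck's right edge running from (392,90) to (424,500), and the bar from (100,230) to (115,490). The weight is at (368,185).

```bash
python3 - <<'E'
from h import *
c=get_calibration('top')
P=lambda x,y,z: onz(c,285+(x+.5)/5.6-.5,150+(y+.5)/5.6-.5,z)
a=P(392,90,.02);b=P(424,500,.02);pl=P(252,292,.03);b0=P(100,230,.037);b1=P(115,490,.037)
q=[P(*t,.03) for t in[(186,234),(316,229),(320,354),(193,360)]]
print(a,b,np.linalg.norm(a-b),pl,b0,b1,np.linalg.norm(b0-b1)); print(np.mean(q,0),[np.linalg.norm(q[i]-q[i-1]) for i in range(4)])
for s,e in((b,a),(b1,b0),(q[2],q[1]),(q[3],q[0])): print(np.degrees(np.arctan2(e[1]-s[1],e[0]-s[0])))
w=snap('wrist')[2];print('wristcam',-cv2.Rodrigues(w['rvec'])[0].T@w['tvec'],cv2.Rodrigues(w['rvec'])[0][2],w)
E
```

```text
[ 0.66142685 -0.08593098  0.02      ] [ 0.45095979 -0.09396899  0.02      ] 0.21062048999000996 [ 0.55677926 -0.01091118  0.03      ] [0.58923645 0.06469636 0.037     ] [0.4585133  0.05964892 0.037     ] 0.13082055533053547
[ 0.55574781 -0.01174733  0.03      ] [np.float64(0.06424142696754258), np.float64(0.06570952608997147), np.float64(0.06363637810229501), np.float64(0.06367239018624461)]
2.1871368286921435
2.2111878242281615
-0.06632350606803031
1.7605001053203964
wristcam [ 0.20368263 -0.46264453  0.37263901] [-0.27707771 -0.07416565 -0.9579809 ] {'fov_y': 65.70646984690485, 'cx': 321.06312538745186, 'cy': 195.81797771288475, 'rvec': array([-2.30794143,  1.75632006,  0.2600743 ]), 'tvec': array([-0.4992876 , -0.03712097,  0.37910464])}
```

The stand yaw is 2.2°, its origin is about (0.613,-0.008), and the plate is about 57 mm short of home. The deck length, bar length and plate size all match the given values. Next I hover above.

{"api": "apply_moves", "payload": {"steps": [[[0,0,0],[0,0,0.0367],0.7],[[0,0,0],[0,0,0.0367],0.7],[[0.081,-0.102,0],[0,0,0],0.7],[[0.081,-0.102,0],[0,0,0],0.7],[[0.081,-0.102,0],[0,0,0],0.7],[[0.081,-0.102,0],[0,0,0],0.7],[[0.081,-0.102,0],[0,0,0],0.7],[[0.081,-0.102,0],[0,0,0],0.7]]}}

```text
clock: 0.82
eef_pos: [0.2256, -0.3548, 0.248]
tool_rot: [1.0, 0.019, -0.0, -0.0]
ft_force: [0.4, 0.3, 0.8]
grip_width: 0.0599
grasp_force: 0.0
```

{"api": "apply_moves", "payload": {"steps": [[[0.081,-0.102,0],[0,0,0],0.7],[[0.081,-0.102,0],[0,0,0],0.7],[[0.081,-0.102,0],[0,0,0],0.7],[[0.081,-0.102,0],[0,0,0],0.7],[[0.081,-0.102,0],[0,0,0],0.7],[[0.081,-0.102,0],[0,0,0],0.7],[[0.081,-0.102,0],[0,0,0],0.7],[[0.081,-0.102,0],[0,0,0],0.7]]}}

```text
clock: 1.48
eef_pos: [0.3489, -0.1867, 0.2482]
tool_rot: [1.0, 0.019, -0.0, -0.0]
ft_force: [0.6, -0.4, -1.3]
grip_width: 0.0598
grasp_force: 0.0
```

{"api": "apply_moves", "payload": {"steps": [[[0.081,-0.102,0],[0,0,0],0.7],[[0.081,-0.102,0],[0,0,0],0.7],[[0.081,-0.102,0],[0,0,0],0.7],[[0.081,-0.102,0],[0,0,0],0.7],[[0.081,-0.102,0],[0,0,0],0.7],[[0.081,-0.102,0],[0,0,0],0.7],[[0.081,-0.102,0],[0,0,0],0.7],[[0.081,-0.102,0],[0,0,0],0.7]]}}

```text
clock: 2.15
eef_pos: [0.4722, -0.0188, 0.248]
tool_rot: [1.0, 0.019, -0.0, 0.0]
ft_force: [0.1, -0.5, 0.1]
grip_width: 0.0599
grasp_force: 0.0
```

{"api": "apply_moves", "payload": {"steps": [[[0.027,-0.035,0.083],[0,0,0],0.7],[[0.027,-0.035,0.083],[0,0,0],0.7],[[0.027,-0.035,0.083],[0,0,0],0.7],[[0.027,-0.035,0.083],[0,0,0],0.7],[[0.027,-0.035,0.083],[0,0,0],0.7],[[0.027,-0.035,0.083],[0,0,0],0.7],[[0,0,0],[0,0,0],0.7],[[0,0,0],[0,0,0],0.7]]}}

```text
clock: 2.82
eef_pos: [0.5016, 0.021, 0.1477]
tool_rot: [1.0, 0.021, -0.002, -0.001]
ft_force: [0.6, -0.3, -0.3]
grip_width: 0.0597
grasp_force: 0.0
```

```bash
python3 - <<'E'
from h import *
o=bot.get_obs();print(o['eef_pos'],o['tool_rot'],o['grip_width'])
p,d,c=snap('wrist','w1.png'); print({k:np.round(v,4) for k,v in c.items()})
np.savez('w1.npz',d=d,**c)
E
```

```text
[0.50163934 0.02096294 0.14774511] [ 9.99778340e-01  2.09725748e-02 -1.66299909e-03 -8.10144439e-04] 0.05965654860356475
{'fov_y': np.float64(65.7065), 'cx': np.float64(321.0631), 'cy': np.float64(195.818), 'rvec': array([-2.1053,  2.0168,  0.3012]), 'tvec': array([-4.000e-04,  4.722e-01,  4.280e-01])}
```

View pics/w1.png

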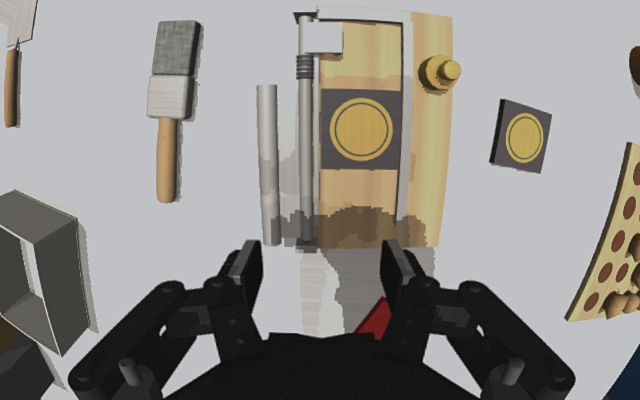

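The wrist view shows the plate with corners at about (320,90), (402,90), (402,168) and (320,169), and the bar from (267,85) to (271,245). The fingertips are at (256,243) and (390,243).

```bash
python3 - <<'E'
from h import *
z=np.load('w1.npz'); d=z['d']; c={k:z[k] for k in z.files if k!='d'}; c={k:(float(v) if v.ndim==0 else v) for k,v in c.items()}
O=np.array([.6134,-.0077]);a=np.radians(2.2);M=np.array([[np.cos(a),np.sin(a)],[-np.sin(a),np.cos(a)]])
S=lambda p:np.round(1000*np.r_[M@(p[:2]-O),p[2]],1)
T=lambda u,v,h:S(onz(c,u,v,h,True))
for q in[(320,90),(402,90),(402,168),(320,169),(361,129)]: print('plate',T(*q,.03))
for q in[(267,85),(271,245)]: print('bar',T(*q,.035))
for q in[(452,15),(440,246)]: print('deck',T(*q,.02))
def dep(u,v):
    o,r=ray(c,u,v,True); f=cv2.Rodrigues(c['rvec'])[0]; return o+r*d[v,u]/(f[2]@r)
for q in[(361,129),(268,150),(248,245),(257,250),(262,243),(391,245),(397,245),(384,243),(398,260),(246,262)]: print(q,d[q[1],q[0]],S(dep(*q)))
# fingertip extent: depth-closest points region
v,u=np.mgrid[236:300,225:420]; m=(d[236:300,225:420]>0)
P=np.array([S(dep(x,y)) for x,y in zip(u[m],v[m])]); uv=np.c_[u[m],v[m]]
k=(P[:,2]>90)
for s,n in((uv[:,0]<320,'L'),(uv[:,0]>320,'R')):
    K=P[k&s]; i=K[:,2]<K[:,2].min()+8; print(n,K[:,2].min(),K[i].min(0),K[i].max(0))
print(S(np.array([.50163934,.02096294,.14774511])))
E
```

```text
plate [-25.1  34.1  30. ]
plate [-22.9 -30.4  30. ]
plate [-86.1 -33.1  30. ]
plate [-87.7  33.8  30. ]
plate [-55.2   1.8  30. ]
bar [-20.8  74.3  35. ]
bar [-152.9   75.7   35. ]
deck [ 48.7 -78.2  20. ]
deck [-162.6  -80.8   20. ]
(361, 129) 0.23630632 [-55.1   2.   31.3]
(268, 150) 0.23613417 [-71.2  74.2  36.4]
(248, 245) 0.1404083 [-99.4  66.7 145. ]
(257, 250) 0.1427955 [-102.6   63.   143.5]
(262, 243) 0.29932994 [-168.2   90.9   -0.2]
(391, 245) 0.13908635 [-98.5   0.5 146. ]
(397, 245) 0.14064728 [-99.2  -2.8 144.6]
(384, 243) 0.14407514 [-99.7   2.8 141.2]
(398, 260) 0.12597452 [-98.9   0.2 159.9]
(246, 262) 0.12375238 [-98.8  63.7 162.2]
L 135.1 [-120.9   62.   135.1] [-98.3  74.6 143. ]
R 135.1 [-120.6   -9.7  135.1] [-98.3   3.3 143. ]
[-110.6   32.9  147.7]
```

The fingertips are 12.6 mm ahead of the TCP. The bar finger needs to go 3.5 mm left, and the gap behind the plate is about 10 mm. I descend to just above the bar.

{"api": "apply_moves", "payload": {"steps": [[[0,-0.0175,0.075],[0,0,0],0.7],[[0,0,0.075],[0,0,0],0.7],[[0,0,0.075],[0,0,0],0.7],[[0,0,0.075],[0,0,0],0.7],[[0,0,0.075],[0,0,0],0.7],[[0,0,0.075],[0,0,0],0.7],[[0,0,0],[0,0,0],0.7],[[0,0,0],[0,0,0],0.7]]}}

```text
clock: 3.53
eef_pos: [0.5026, 0.0225, 0.0594]
tool_rot: [1.0, 0.022, -0.0, -0.002]
ft_force: [0.2, 0.1, -0.3]
grip_width: 0.06
grasp_force: 0.0
```

```bash
python3 - <<'E'
from h import *
o=bot.get_obs();print(o['eef_pos'],o['tool_rot'],o['ft_force'])
p,d,c=snap('wrist','w2.png')
O=np.array([.6134,-.0077]);a=np.radians(2.2);M=np.array([[np.cos(a),np.sin(a)],[-np.sin(a),np.cos(a)]])
print(M@(o['eef_pos'][:2]-O))
E
```

```text
[0.50255304 0.02248167 0.05940081] [ 9.99762545e-01  2.17311909e-02 -6.16080725e-05 -1.61426895e-03] [ 0.21863487  0.0805579  -0.25350927]
[-0.10960665  0.0344146 ]
```

View pics/w2.png

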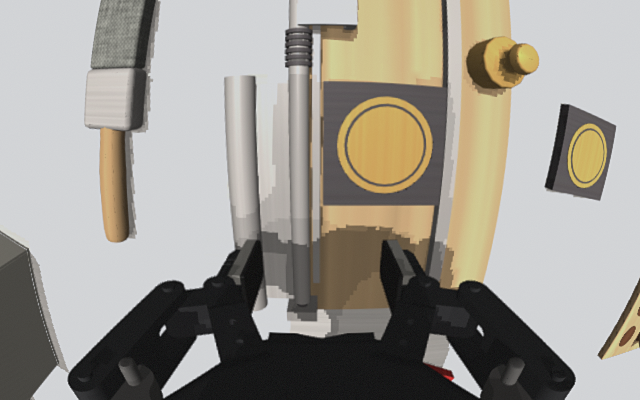

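The bar finger is over the bar (about (248,243)) and the other finger is behind the plate, whose rear edge is at row 205. Now I press down.

{"api": "apply_moves", "payload": {"steps": [[[0,-0.01,0.02],[0,0,0],0.7],[[0,0,0.02],[0,0,0],0.7],[[0,0,0.02],[0,0,0],0.7],[[0,0,0.02],[0,0,0],0.7],[[0,0,0.02],[0,0,0],0.7],[[0,0,0.01],[0,0,0],0.7],[[0,0,0],[0,0,0],0.7],[[0,0,0],[0,0,0],0.7]]}}

```text
clock: 4.25
eef_pos: [0.5032, 0.0238, 0.0369]
tool_rot: [1.0, 0.023, 0.0, -0.002]
ft_force: [1.5, -0.4, 1.6]
grip_width: 0.0597
grasp_force: 1.4
```

```bash
python3 - <<'E'
from h import *
o=bot.get_obs();print(o['eef_pos'],o['tool_rot'],o['ft_force'],o['ft_torque'])
p,d,c=snap('wrist','w3.png')
O=np.array([.6134,-.0077]);a=np.radians(2.2);M=np.array([[np.cos(a),np.sin(a)],[-np.sin(a),np.cos(a)]])
print(M@(o['eef_pos'][:2]-O))
E
```

```text
[0.50315157 0.02383934 0.03687978] [ 9.99741138e-01  2.26574989e-02  4.84466384e-04 -2.01478129e-03] [ 1.48161604 -0.37837929  1.55294631] [ 0.0416673  -0.34819793 -0.06949353]
[-0.10895644  0.03574829]
```

View pics/w3.png

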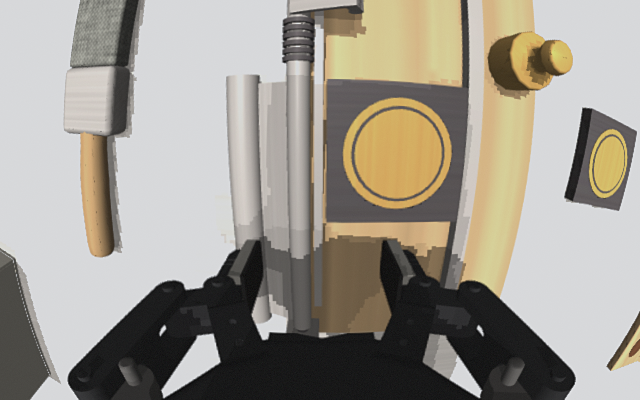

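The bar is under the left finger and the lip at the top looks raised. I check the heights with the depth image.

```bash
cat >> h.py <<'E'
O=np.array([.6134,-.0077]);_a=np.radians(2.2);M=np.array([[np.cos(_a),np.sin(_a)],[-np.sin(_a),np.cos(_a)]])
S=lambda p:np.round(1000*np.r_[M@(p[:2]-O),p[2]],1)
def pt(c,d,u,v,fish=False):
    o,r=ray(c,u,v,fish); return S(o+r*d[v,u]/(cv2.Rodrigues(c['rvec'])[0][2]@r))
E
python3 - <<'E'
from h import *
p,d,c=snap('wrist')
for q in[(243,90),(245,150),(250,220),(340,3),(400,160),(400,215),(340,270),(391,246),(250,246)]: print(q,pt(c,d,*q,True))
R=[pt(c,d,u,v,True) for v in range(236,300) for u in range(370,420) if d[v,u]>0]
R=np.array(R);R=R[(R[:,2]<40)&(R[:,2]>22.5)&(R[:,0]<-92)];print(R.min(0),R.max(0),len(R))
E
```

```text
(243, 90) [-27.6  71.1  24.3]
(245, 150) [-55.   70.6  24.9]
(250, 220) [-89.2  70.2  24.3]
(340, 3) [ 5.5 29.2 43.9]
(400, 160) [-58.1   1.1  30.2]
(400, 215) [-84.3  -1.3  28.8]
(340, 270) [-119.    25.5   19.4]
(391, 246) [-97.4   3.2  35. ]
(250, 246) [-97.7  68.3  35.7]
[-119.    -8.    24.3] [-96.4   6.2  39.9] 501
```

The bar top is at 24.5 mm (about 0.43 rad), so the lip is up. Pushing now.

{"api": "apply_moves", "payload": {"steps": [[[0.01,0,0],[0,0,0],0.7],[[0.02,0,0],[0,0,0],0.7],[[0.02,0,0],[0,0,0],0.7],[[0.02,0,0],[0,0,0],0.7],[[0.02,0,0],[0,0,0],0.7],[[0.02,0,0],[0,0,0],0.7],[[0.02,0,0],[0,0,0],0.7],[[0.02,0,0],[0,0,0],0.7]]}}

```text
clock: 5.02
eef_pos: [0.5327, 0.0253, 0.0365]
tool_rot: [1.0, 0.023, -0.0, -0.002]
ft_force: [-3.0, 0.3, 2.6]
grip_width: 0.0601
grasp_force: 2.0
```

{"api": "apply_moves", "payload": {"steps": [[[0.02,0,0],[0,0,0],0.7],[[0.02,0,0],[0,0,0],0.7],[[0.02,0,0],[0,0,0],0.7],[[0.02,0,0],[0,0,0],0.7],[[0.02,0,0],[0,0,0],0.7],[[0.01,0,0],[0,0,0],0.7],[[0,0,0],[0,0,0],0.7],[[0,0,0],[0,0,0],0.7]]}}

```text
clock: 5.68
eef_pos: [0.5555, 0.0263, 0.0371]
tool_rot: [1.0, 0.023, 0.001, -0.002]
ft_force: [-1.2, -0.3, 3.7]
grip_width: 0.0594
grasp_force: 1.5
```

```bash
python3 - <<'E'
from h import *
o=bot.get_obs();print(S(o['eef_pos']),o['tool_rot'],o['ft_force'])
p,d,c=snap('wrist','w4.png')
E
```

```text
[-56.5  36.2  37.1] [ 9.99738567e-01  2.27457591e-02  9.80709348e-04 -2.11340245e-03] [-1.20454153 -0.26764447  3.6882744 ]
```

View pics/w4.png

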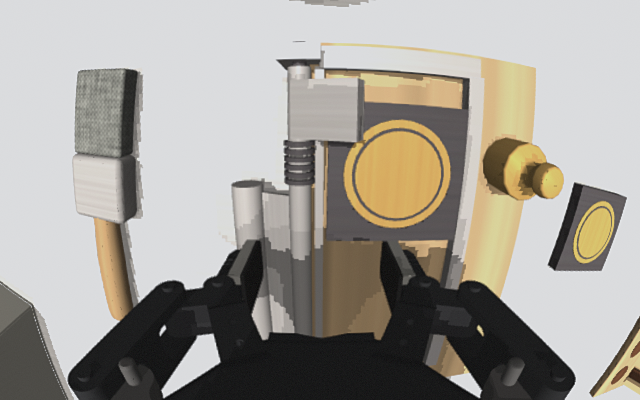

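The plate (front edge at row 103) is under the raised lip, about 12 mm short of the stop (row 73). I continue slowly.

{"api": "apply_moves", "payload": {"steps": [[[0.015,0,0],[0,0,0],0.7],[[0.015,0,0],[0,0,0],0.7],[[0.015,0,0],[0,0,0],0.7],[[0.005,0,0],[0,0,0],0.7],[[0.005,0,0],[0,0,0],0.7],[[0.005,0,0],[0,0,0],0.7],[[0,0,0],[0,0,0],0.7],[[0,0,0],[0,0,0],0.7]]}}

```text
clock: 6.4
eef_pos: [0.566, 0.0267, 0.0367]
tool_rot: [1.0, 0.023, -0.0, -0.002]
ft_force: [-4.6, -0.7, 4.9]
grip_width: 0.0599
grasp_force: 2.7
```

{"api": "apply_moves", "payload": {"steps": [[[0.005,0,0],[0,0,0],0.7],[[0,0,0],[0,0,0],0.7],[[0.005,0,0],[0,0,0],0.7],[[0,0,0],[0,0,0],0.7],[[0.005,0,0],[0,0,0],0.7],[[0,0,0],[0,0,0],0.7],[[0,0,0],[0,0,0],0.7],[[0,0,0],[0,0,0],0.7]]}}

```text
clock: 7.07
eef_pos: [0.5696, 0.0269, 0.0367]
tool_rot: [1.0, 0.023, 0.0, -0.002]
ft_force: [-4.3, -0.3, 4.4]
grip_width: 0.0598
grasp_force: 2.3
```

```bash
python3 - <<'E'
from h import *
o=bot.get_obs();print(S(o['eef_pos']),o['tool_rot'],o['ft_force'])
p,d,c=snap('wrist','w5.png')
E
```

```text
[-42.4  36.3  36.7] [ 9.99738895e-01  2.27545494e-02  8.48875849e-05 -2.08944594e-03] [-4.2855237  -0.299912    4.39403608]
```

View pics/w5.png

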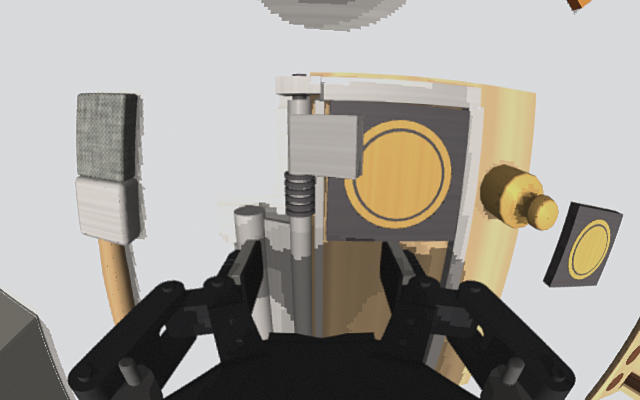

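The plate is at or almost at the stop (rows 101–105), but the force hasn't risen yet. I press on gently.

{"api": "apply_moves", "payload": {"steps": [[[0.005,0,0],[0,0,0],0.7],[[0,0,0],[0,0,0],0.7],[[0.005,0,0],[0,0,0],0.7],[[0,0,0],[0,0,0],0.7],[[0,0,0],[0,0,0],0.7],[[0,0,0],[0,0,0],0.7],[[0,0,0],[0,0,0],0.7],[[0,0,0],[0,0,0],0.7]]}}

```text
clock: 7.78
eef_pos: [0.57, 0.0269, 0.0366]
tool_rot: [1.0, 0.023, -0.002, -0.002]
ft_force: [-7.4, -0.3, 5.9]
grip_width: 0.0599
grasp_force: 4.6
```

{"api": "apply_moves", "payload": {"steps": [[[0.005,0,0],[0,0,0],0.7],[[0.005,0,0],[0,0,0],0.7],[[0.005,0,0],[0,0,0],0.7],[[0,0,0],[0,0,0],0.7],[[0,0,0],[0,0,0],0.7],[[0,0,0],[0,0,0],0.7],[[0,0,0],[0,0,0],0.7],[[0,0,0],[0,0,0],0.7]]}}

```text
clock: 8.45
eef_pos: [0.5703, 0.0269, 0.0364]
tool_rot: [1.0, 0.023, -0.004, -0.002]
ft_force: [-12.8, -0.8, 12.2]
grip_width: 0.0601
grasp_force: 7.5
```

```bash
python3 - <<'E'
from h import *
o=bot.get_obs();print(S(o['eef_pos']),o['tool_rot'],o['ft_force'])
p,d,c=snap('wrist','w6.png')
# walk along column from plate to beyond stop
for u in(400,430):
  for v in range(94,114,2): print(u,v,pt(c,d,u,v,True),p[v,u])
E
```

```text
[-41.7  36.2  36.4] [ 0.99973503  0.02257546 -0.00408973 -0.00186778] [-12.77506656  -0.84887379  12.19543706]
400 94 [38.   2.8 28.8] [202 196 191]
400 96 [37.1  2.5 27.6] [198 193 188]
400 98 [36.3  2.2 26.7] [195 189 184]
400 100 [35.4  2.1 26.5] [198 193 186]
400 102 [34.5  2.4 27.8] [196 191 186]
400 104 [33.7  0.3 19.4] [119 108  93]
400 106 [32.7  2.5 28.3] [90 85 88]
400 108 [31.9  2.7 29.1] [91 88 88]
400 110 [31.   2.8 29.7] [91 87 88]
400 112 [30.1  2.7 29.4] [92 86 88]
430 94 [ 39.  -11.4  27.4] [196 190 184]
430 96 [ 38.1 -11.4  27.6] [197 191 186]
430 98 [ 37.2 -11.8  26.6] [195 190 184]
430 100 [ 36.3 -11.1  28.6] [189 184 179]
430 102 [ 35.4 -11.6  27.4] [193 188 184]
430 104 [ 34.5 -11.2  28.5] [192 187 183]
430 106 [ 33.7 -14.2  20. ] [111  99  85]
430 108 [ 32.7 -10.6  30.4] [88 85 87]
430 110 [ 31.9 -11.1  29. ] [89 85 87]
430 112 [ 31.  -10.9  29.8] [89 86 87]
```

Force has risen to 13 N and forward motion has stopped. I zoom in on the front edge to check for a gap.

```bash
python3 - <<'E'
import cv2
p=cv2.imread('pics/w6.png')[85:125,310:480]
cv2.imwrite('pics/c6.png',cv2.resize(p,None,fx=4.6,fy=10,interpolation=cv2.INTER_NEAREST))
E
```

```text
(no output)
```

View pics/c6.png

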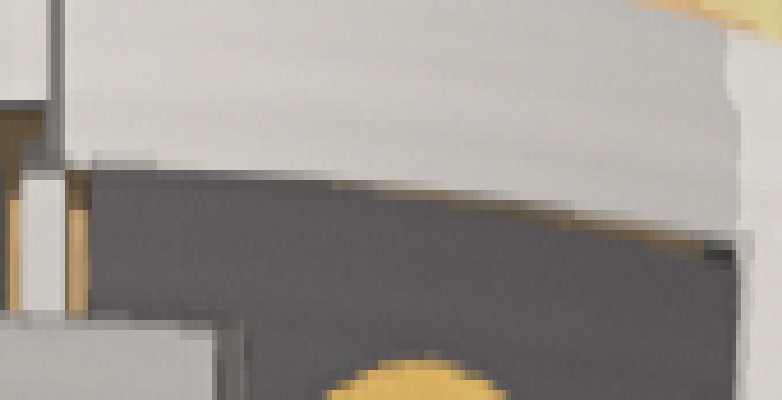

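The plate's left front corner touches the stop. The right corner is about 0.7 mm short because of a slight yaw. I keep the bar pressed, back off a little, move the pusher to the right and push again there.

{"api": "apply_moves", "payload": {"steps": [[[-0.02,0,0],[0,0,0],0.7],[[-0.02,0,0],[0,0,0],0.7],[[0,0,0],[0,0,0],0.7],[[0,0.009,0.003],[0,0,0],0.73],[[0,0.009,0.003],[0,0,0],0.76],[[0,0.009,0.003],[0,0,0],0.8],[[0,0.008,0.002],[0,0,0],0.8],[[0,0,0],[0,0,0],0.8]]}}

```text
clock: 9.17
eef_pos: [0.567, 0.0195, 0.0343]
tool_rot: [1.0, 0.023, -0.0, -0.002]
ft_force: [1.2, -0.4, 4.0]
grip_width: 0.068
grasp_force: 1.3
```

```bash
cat > chk.py <<'E'
from h import *
o=bot.get_obs();print(S(o['eef_pos']),o['tool_rot'],o['ft_force'],o['grip_width'])
p,d,c=snap('wrist','w7.png')
for q in[(246,215),(250,225),(400,160)]: print(pt(c,d,*q,True))
for A,s in((slice(225,280),'L'),(slice(365,425),'R')):
  R=np.array([pt(c,d,u,v,True) for v in range(236,300) for u in range(A.start,A.stop) if d[v,u]>0])
  x=S(o['eef_pos'])[0]; R=R[(R[:,2]<40)&(R[:,2]>22)&(R[:,0]<x+14)&(R[:,0]>x-12)]; print(s,R.min(0),R.max(0))
for u in range(335,465,15):
  g=p[95:120,u].astype(int).sum(1); v=95+np.argmax(g<330); print(u,v,pt(c,d,u,v+2,True)[:2],'; '.join(str(int(t)) for t in p[v-4:v+2,u].sum(1)))
E
python3 chk.py
```

```text
[-45.4  29.   34.3] [ 9.99743801e-01  2.25409829e-02 -1.19852471e-05 -2.05804530e-03] [ 1.16304016 -0.37749029  4.02349789] 0.06802874065441804
[-23.7  65.7  19.9]
[-29.2  64.2  19.4]
[ 6.  -4.9 30.7]
L [-57.3  47.5  22.1] [-31.5  77.1  39.9]
R [-56.  -19.   23.4] [-32.6  -4.8  39.9]
335 95 [32.  23.5] 629; 604; 372; 275; 281; 288
350 95 [32.1 17.2] 621; 621; 409; 286; 281; 287
365 95 [32.3 11. ] 611; 614; 525; 368; 278; 280
380 95 [32.5  4.7] 601; 601; 602; 406; 283; 269
395 96 [32.5 -2.2] 590; 593; 547; 357; 236; 268
410 97 [32.5 -8.6] 580; 581; 514; 338; 238; 265
425 98 [ 32.4 -14.9] 570; 571; 538; 420; 247; 264
440 99 [ 32.6 -22.1] 565; 567; 552; 450; 229; 257
455 100 [ 32.8 -29.7] 560; 561; 560; 485; 282; 167
```

{"api": "apply_moves", "payload": {"steps": [[[0.01,0,0],[0,0,0],0.8],[[0.01,0,0],[0,0,0],0.8],[[0.005,0,0],[0,0,0],0.8],[[0.005,0,0],[0,0,0],0.8],[[0.005,0,0],[0,0,0],0.8],[[0.005,0,0],[0,0,0],0.8],[[0,0,0],[0,0,0],0.8],[[0,0,0],[0,0,0],0.8]]}}

```text
clock: 9.88
eef_pos: [0.5704, 0.0194, 0.0336]
tool_rot: [1.0, 0.022, -0.005, -0.001]
ft_force: [-10.1, -2.6, 8.6]
grip_width: 0.0681
grasp_force: 5.8
```

```bash
sed -i 's/w7/w8/' chk.py; python3 chk.py; python3 - <<'E'
import cv2
p=cv2.imread('pics/w8.png')[85:125,310:480]
cv2.imwrite('pics/c8.png',cv2.resize(p,None,fx=4.6,fy=10,interpolation=cv2.INTER_NEAREST))
E
```

```text
[-41.9  28.7  33.6] [ 0.99974257  0.02219372 -0.00454311 -0.00126206] [-10.07222788  -2.61130762   8.61162104] 0.06806952324692045
[-20.5  65.5  18.6]
[-25.6  63.7  19.1]
[ 9.7 -4.7 31.4]
L [-53.8  47.2  22.1] [-28.   77.3  39.9]
R [-53.2 -21.   23. ] [-28.    8.3  39.9]
335 102 [32.8 28.5] 614; 616; 556; 406; 277; 275
350 102 [32.5 17. ] 612; 611; 576; 402; 277; 277
365 102 [32.7 10.8] 597; 608; 601; 379; 274; 275
380 103 [32.5  4.4] 591; 594; 539; 374; 266; 271
395 104 [32.4 -1.8] 584; 582; 528; 387; 264; 267
410 105 [32.4 -8.4] 579; 572; 511; 334; 255; 260
425 105 [ 32.8 -15.5] 568; 568; 568; 478; 318; 260
440 107 [ 32.4 -22.1] 558; 560; 489; 338; 260; 258
455 108 [ 32.6 -28.9] 555; 552; 557; 425; 205; 231
```

View pics/c8.png

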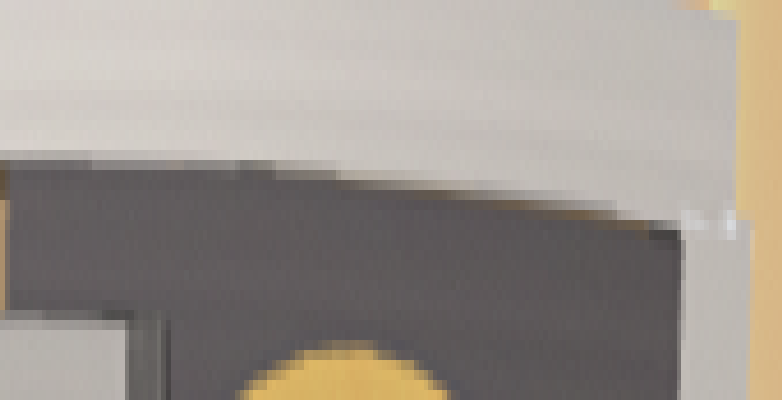

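The gap is now down to about 0.3 mm. One firmer push.

{"api": "apply_moves", "payload": {"steps": [[[0.005,0,0],[0,0,0],0.8],[[0.005,0,0],[0,0,0],0.8],[[0.005,0,0],[0,0,0],0.8],[[0.005,0,0],[0,0,0],0.8],[[0,0,0],[0,0,0],0.8],[[0,0,0],[0,0,0],0.8],[[0,0,0],[0,0,0],0.8],[[0,0,0],[0,0,0],0.8]]}}

```text
clock: 10.6
eef_pos: [0.5709, 0.0192, 0.0335]
tool_rot: [1.0, 0.022, -0.008, -0.001]
ft_force: [-17.7, -3.5, 15.9]
grip_width: 0.0687
grasp_force: 9.9
```

```bash
sed -i 's/w8/w9/' chk.py; python3 chk.py; python3 - <<'E'
from h import *
p,d,c=snap('wrist')
# plate rear/front yaw: stop edge vs plate: min brightness sliver brownness (r-b) along front edge
for u in range(320,460,10): 
  x=p[98:114,u].astype(int); print(u,int((x[:,0]-x[:,2]).max()),end=' | ')
q=cv2.imread('pics/w6.png')[:,:,::-1]
print()
for u in range(330,470,10):
  x=q[98:114,u].astype(int); print(u,int((x[:,0]-x[:,2]).max()),end=' | ')
E
```

```text
[-41.4  28.6  33.5] [ 0.9997328   0.02172167 -0.00784016 -0.00101752] [-17.65587953  -3.51690993  15.88213714] 0.06867687107419411
[-20.   65.3  18.4]
[-25.   63.4  19.2]
[10.2 -4.9 31. ]
L [-53.3  47.   22.1] [-27.6  76.7  39.8]
R [-52.5 -21.2  22.2] [-27.5   8.2  39.9]
335 103 [32.5 23.1] 607; 619; 554; 352; 273; 277
350 103 [32.6 16.9] 607; 608; 589; 442; 290; 276
365 103 [32.7 10.7] 600; 599; 601; 422; 282; 269
380 104 [32.6  4.5] 591; 593; 555; 412; 270; 266
395 105 [32.4 -2. ] 583; 583; 492; 349; 263; 263
410 105 [32.8 -8.3] 577; 576; 574; 459; 317; 260
425 107 [ 32.4 -15.3] 567; 563; 509; 341; 256; 263
440 108 [ 32.4 -22.4] 562; 562; 512; 359; 259; 255
455 109 [ 32.6 -29.4] 557; 558; 515; 370; 208; 248
320 12 | 330 12 | 340 12 | 350 11 | 360 11 | 370 13 | 380 16 | 390 13 | 400 20 | 410 20 | 420 18 | 430 16 | 440 19 | 450 20 | 
330 11 | 340 11 | 350 12 | 360 11 | 370 11 | 380 12 | 390 17 | 400 26 | 410 22 | 420 21 | 430 26 | 440 28 | 450 37 | 460 38 |
```

The plate is home to within about 0.2 mm, with 18 N against the stop. I back off slightly with the bar still down, then raise slowly.

{"api": "apply_moves", "payload": {"steps": [[[-0.015,0,0],[0,0,0],0.8],[[-0.015,0,0],[0,0,0],0.8],[[-0.015,0,0],[0,0,0],0.8],[[0,0,0],[0,0,0],0.8],[[0,0,0],[0,0,0],0.8],[[0,0,-0.01],[0,0,0],0.8],[[0,0,-0.01],[0,0,0],0.8],[[0,0,-0.01],[0,0,0],0.8]]}}

```text
clock: 11.37
eef_pos: [0.57, 0.0203, 0.0405]
tool_rot: [1.0, 0.023, -0.0, -0.002]
ft_force: [-0.2, -0.4, 0.0]
grip_width: 0.0681
grasp_force: 0.0
```

{"api": "apply_moves", "payload": {"steps": [[[0,0,-0.01],[0,0,0],0.8],[[0,0,-0.01],[0,0,0],0.8],[[0,0,-0.01],[0,0,0],0.8],[[0,0,-0.02],[0,0,0],0.8],[[0,0,-0.04],[0,0,0],0.8],[[0,0,-0.08],[0,0,0],0.8],[[0,0,-0.08],[0,0,0],0.8],[[0,0,-0.08],[0,0,0],0.8]]}}

```text
clock: 12.03
eef_pos: [0.5697, 0.0198, 0.1076]
tool_rot: [1.0, 0.023, -0.0, -0.002]
ft_force: [-0.1, 0.2, -0.7]
grip_width: 0.0682
grasp_force: 0.0
```

{"api": "apply_moves", "payload": {"steps": [[[0,0,-0.08],[0,0,0],0.8],[[0,0,-0.08],[0,0,0],0.8],[[-0.05,0,-0.05],[0,0,0],0.8],[[-0.05,0,0],[0,0,0],0.8],[[-0.05,0,0],[0,0,0],0.8],[[-0.05,0,0],[0,0,0],0.8],[[0,0,0],[0,0,0],0.8],[[0,0,0],[0,0,0],0.8]]}}

```text
clock: 12.7
eef_pos: [0.5299, 0.0177, 0.1492]
tool_rot: [1.0, 0.023, 0.0, -0.002]
ft_force: [-0.1, 0.2, -1.6]
grip_width: 0.0678
grasp_force: 0.0
```

```bash
python3 - <<'E'
from h import *
o=bot.get_obs();print(S(o['eef_pos']),o['ft_force'],o['clock'])
p,d,c=snap('wrist','w10.png')
E
```

```text
[-82.4  28.6 149.2] [-0.1357095   0.21097671 -1.57298964] 12.7
```

View pics/w10.png

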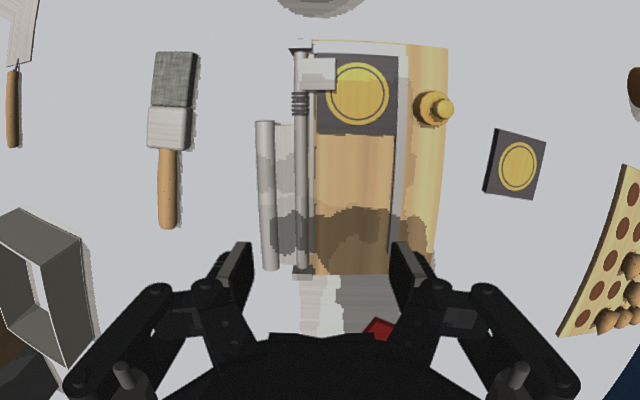

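The plate is against the stop (front edge at row 55), the lip lies over its left margin at (318,75), and the other objects haven't moved. That was my 11th picture, one over the limit of 10, so the last check is by numbers only.

```bash
python3 - <<'E'
from h import *
p,d,c=snap('wrist')
for n,q in dict(lip=(320,75),lip2=(328,75),bar=(264,180),bar2=(265,220),plate=(358,92),plateR=(385,120)).items(): print(n,pt(c,d,*q,True))
for u in(345,360,375,390):
  g=p[45:150,u].astype(int); dark=np.where((g.sum(1)<300))[0]+45; print(u,S(onz(c,u,dark[0]-.5,.03,True)),S(onz(c,u,dark[-1]+.5,.03,True)))
E
```

```text
lip [15.1 30.4 39.9]
lip2 [14.9 24.5 42.3]
bar [-67.6  75.3  32.6]
bar2 [-103.    76.4   31. ]
plate [ 3.2  0.9 30.9]
plateR [-18.2 -21.1  30.8]
345 [32.9 11.2 30. ] [-30.7  10.4  30. ]
360 [32.6 -0.5 30. ] [-31.3  -1.6  30. ]
375 [ 33.2 -12.3  30. ] [-31.7 -13.6  30. ]
390 [ 33.2 -24.3  30. ] [-31.3 -25.9  30. ]
```

```bash
python3 -c "
from workcell import bot
print(bot.job_done())"
```

```text
the job is handed in; nothing more can be done
None
```

The job is handed in: the plate is home against the end stop to within about 0.2 mm, the lip is clamped on it (bar top at about 32 mm, matching 0.16 rad), and the arm is clear at about 13 s; I viewed 11 pictures, one over the limit of 10.

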